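# Clamp a tube stub on its flange in the tacking jig and hold the cam lever at full lift

## Robot

A 7-joint arm with a two-finger parallel gripper is mounted at the origin on the work surface. World frame = base frame: x ahead of the robot, y to its left, z up, the work surface at z = 0. Lengths are in mm, angles in rad, forces in N, time in s.
With the tool pointing down it reaches from about 400 to 875 mm from the base axis. Payload 4.4 kg.
Tool frame: the origin (TCP) lies at the very end of the fingers, on their centre line; the grasp point (between the pads) lies 19 mm behind it; y points along the fingers, z is the direction in which the jaws open and shut, and the axes are right-handed (so a half turn about y gives the same grasp; the last joint's range is limited). The gripper opens to 85 mm and grips with 20 to 120 N. Pads are 22 mm wide; open, the fingers measure 114 mm over their backs; the gripper's body (76 mm by 85 mm) begins 54 mm behind the grasp point. The pads swing forward as they close: fully open they stand 13 mm farther back than shut.
Start: joints at [-1.293, 0.628, 0.038, 1.517, -0.027, 0.996, -0.02], TCP at [219.07, 611.985, 231.313] pointing down, gripper open.
Joint ranges: [-3.06, 3.06], [-0.37, 2.12], [-1.25, 1.32], [0.18, 2.47], [-1.1, 4.24], [0.23, 1.98], [-2.94, 2.94]. Speed limits (rad/s): [2.57, 2.57, 3.14, 3.14, 3.14, 3.14, 3.14].

## Interface

Orientations are given as [roll, pitch, yaw] about the fixed x, y, z axes, in that order (R = Rz(yaw) Ry(pitch) Rx(roll)).
In Python, from cell import read_state, get_image, finish_job gives the robot as it stands. The module is installed in compiled form; this text tells all that it offers.
- The arm moves only by the tool servo_tool, never from a script. Its argument "increments" is a list of rows, each an object of numbers: "dx", "dy", "dz": the shift along the world's x, y, z in cm; "ax", "ay", "az": the turn, a rotation vector about the world's x, y, z in rad; "claw": the closure, from -1 (fully open) to 1 (shut). A call has 1 to 8 rows; each row is the pose to reach, as a shift and turn from the pose commanded when the call began; what a row does not reach only later rows make up. A row lasts 1/12 s, in which the tool goes at most 41.7 mm and 7.16 degrees, less where a joint would pass 70% of its speed; a pose out of reach is approached as far as the arm can. A call with a gripper value outside its range is refused whole. The fingers move at their own pace and stop on an object; the grip force is fixed at half the most. Time passes only in rows, so rows that repeat a pose let the fingers close. It gives the time, the measured TCP pose, the force and the opening at its end, in the units of the state.
- read_state(): the state, without advancing time (a new reading comes with each control period).
- get_image(name): name is "scene" or "top" or "wrist"; returns a dict with "color" (400x640x3 uint8, red, green, blue), "fov_y" (degrees; the focal length in pixels is half the picture's height over the tangent of half this angle, whatever the lens; pixels are square), "cx", "cy" (the principal point, pixels), "R" (3x3) and "t" (3): a world point X has camera coordinates R X + t. Camera axes: x right, y down, z forward; pixel columns grow to the right and rows downward; lengths in mm; the calibration is good to about 2 mm. A picture is of the moment at which its call begins. There is no depth.
- finish_job(): hands the job in, once; it reports no verdict.
The state is a dict: "clock": time; "qpos": joint angles; "qd": joint speeds; "tau": joint torques, N m; "eef_pos": TCP position; "tool_rot": TCP orientation; "force": force on the tool from outside, world axes, zero at the start; "torque": the same for the moment, N m; "width": finger opening in mm.
Only numpy, scipy, OpenCV 4.12 (cv2) and the standard library are available. Lean on these libraries where they do the work, as an engineer would, in place of code of your own. Each camera call takes 0.05 s, during which the arm holds its last target.

## Task

Stand the shorter of the two narrow tubes upright on the flange in the tacking jig, between the open vee jaws, and let go of it. Then swing the cam lever round to its highest lift, where it points straight out in line with the jig, so that the jaws clamp the tube, and finish while still holding the lever there with the gripper: it is sprung and opens as soon as it is let go, and I am about to put the tack in. Leave the other things on the bench where they are.

Things in the scene. Friction and masses are not known exactly. Their poses are not given: they have to be found in the camera images.
- stub: The workpiece: a bare steel tube stub standing on its end, outside diameter 50.8 mm, wall 3 mm, 80 mm tall, open at both ends, about 0.2 to 0.4 kg. Origin at the centre of its underside, z along the tube. It stands on the bench to the right of the jig (robot's right, -y), and may have changed places with tube_tall.
- tube_tall: Not to be used: a steel tube of the same diameter (50.8 mm) but 110 mm tall, standing on its end near the stub. Origin at the centre of its underside.
- jig: Steel tacking jig bolted to the bench, base plate 255 x 140 x 12 mm. Origin on the bench under its centre line. Its x axis runs along its length from the fixed vee jaw (-x, robot's right) past the moving vee jaw to the cam pivot (+x, robot's left); z up. Fixed on the plate lies an 8 mm flange, upper face 20 mm above the bench, with a 42 mm bore at x = -55 mm, y = 0.
- jaw (a joint): How far the moving vee jaw is pressed back on its springs (m): 0 when it touches nothing, about 0.0055 with the stub clamped at full cam lift; spring 1.5 N/mm with 6 N preload, so about 14 N of clamping.
- load_point (a point): On the flange's upper face, 20 mm above the bench, on the jig's centre line: the middle of the room between the open jaws. A stub set upright with its axis here has about 5.5 mm to go to each jaw along the jig's x; within about 5 mm of here it stands free on the flange, and the closing jaws centre it.
- seat_point (a point): On the flange's upper face, 5.5 mm from load_point towards the fixed jaw: where the stub's axis stands when clamped home in both vees, over the flange's bore. Both jaws are 90 degree vees facing each other along the jig's x, reaching from 23 to 55 mm above the bench; nothing else on the jig but the lever stands higher.
- cam_lever (a joint): Lever angle (rad) about the vertical pivot, growing counter-clockwise from above. 0 = open on its stop, pointing across the jig away from the robot and 10 degrees back towards the jaws. Highest lift at 1.75: lever straight out along the jig's +x, moving jaw driven 16.5 mm forward. Past it the lift falls, stop at 2.35. Return spring 0.24 Nm at 0, 0.35 Nm at 1.75 (2 to 3 N at the grip).
- pivot (a point): On the vertical axis of the cam lever, 100 mm above the bench.
- lever_grip: Black plastic hand grip standing upright on the end of the lever, 120 mm from the pivot: a round bar 21 mm thick, 70 to 116 mm above the bench, a little narrower at its ends, turning freely on its own stud. The lever's steel arm (13 mm) runs below it, 58 to 75 mm above the bench. Origin on the bench under the grip's axis.
- grip_point (a point): On the axis of the upright hand grip, 100 mm above the bench: a good height for gripping it from above.
- ring_wide: Bystander: a wide short pipe ring, 76 mm in diameter, 45 mm tall, standing on the bench.
- hammer: Bystander: hammer lying on the bench to the left.
- spanner: Bystander: spanner lying on the bench in front of the robot.
- spray_can: Bystander: grey spray can, 54 mm in diameter, 135 mm tall, beyond the jig.
- magnet_square: Bystander: welding magnet square lying on the bench to the left, 16 mm thick.
- screw_jar: Bystander: glass jar with steel lid, 66 mm in diameter, 70 mm tall, beyond the jig.
There are look-alikes about, which are no part of the job. Leave any purple, red or yellow look-alike of the stub alone.

How it is judged (in metres and radians):
On the way, in this order (a step that is already met when the one before it is completed fails the run):
1. the stub stands upright on the flange between the open jaws, let go (horizontal distance between stub and load_point below 0.012 m and height (world z) of stub between 0.017 and 0.023 m and angle between stub's own z axis and vertical below 0.08 rad and contact force between the fingers and stub below 0.1 N and linear speed of stub below 0.03 m/s), for 0.2 s.
2. the gripper has swung the lever to its highest lift and the jaws clamp the stub (value of joint cam_lever between 1.57 and 1.93 rad and value of joint jaw above 0.003 m and contact force between the fingers and cam_lever above 1 N), for 0.3 s.
At the end, for the whole second after the job is handed in: Fingers still hold the lever or its grip (over 1 N); lever at rest within 0.18 rad of highest lift (1.75); moving jaw pressed back over 3 mm by the stub, which, untouched by the robot, stands upright (0.05 rad) on the flange within 3 mm of seat_point (all of step 2 and velocity of joint cam_lever between -0.1 and 0.1 rad/s and contact force between each of the arm, the fingers and stub below 0.1 N and horizontal distance between stub and seat_point below 0.003 m and height (world z) of stub between 0.017 and 0.023 m and angle between stub's own z axis and vertical below 0.05 rad); the arm keeps its last pose, push and grip.
It fails at once if another thing on the bench is pushed more than 30 mm (distance of any of tube_tall, ring_wide, hammer, spanner, spray_can, magnet_square, screw_jar from where it was at the start of the episode above 0.03 m).
It also fails if it takes over 54 s, if anything falls off the work surface, if the arm or the gripper's body presses on something with over 40 N, if the wrist force passes 120 N, or if a joint passes its speed limit or range.

## Working session

There is one attempt and no reset: what is moved stays moved. The work goes in short steps, Python scripts to look and compute and a tool call to move; the robot and the scene stay as the last step left them, time stands still between calls to the robot, and variables do not carry over. Pictures are saved under pics/ and viewed, and the job is handed in when it is done.

Besides the shell and the picture viewer there is one more tool, called by a JSON object that holds its "method" and its "body". servo_tool: Moves the arm, as the interface text tells. Its arguments: {"type":"object","properties":{"increments":{"type":"array","items":{"type":"object","properties":{"dx":{"type":"number"},"dy":{"type":"number"},"dz":{"type":"number"},"ax":{"type":"number"},"ay":{"type":"number"},"az":{"type":"number"},"claw":{"type":"number"}}}}},"required":["increments"]}

```bash
mkdir -p pics; cat > h.py <<'E'
import numpy as np, cv2
from cell import read_state,get_image
def save(n,f):
    d=get_image(n); cv2.imwrite(f'pics/{f}.png',d['color'][:,:,::-1]); np.savez(f'pics/{f}.npz',**d); return d
def K(d):
    f=d['color'].shape[0]/2/np.tan(np.radians(d['fov_y'])/2); return f
def ray(d,u,v,z):
    f=K(d);R=np.array(d['R']);t=np.array(d['t'])
    c=-R.T@t; r=R.T@np.array([(u-d['cx'])/f,(v-d['cy'])/f,1]); s=(z-c[2])/r[2]; return c+s*r
def proj(d,X):
    f=K(d);p=np.array(d['R'])@np.array(X,float)+np.array(d['t']); return np.array([d['cx']+f*p[0]/p[2],d['cy']+f*p[1]/p[2]])
def load(f): return dict(np.load(f'pics/{f}.npz'))
E
python3 - <<'E'
from h import *
for n in ['scene','top','wrist']:
    d=save(n,n+'0'); print(n,d['fov_y'],d['cx'],d['cy'],-np.array(d['R']).T@d['t'])
s=read_state(); print(s)
E
```

```text
scene 43.28843440502134 319.6855338596621 201.24126929983055 [1039.27130411 -725.6891677  1282.09431253]
top 49.64490977509139 319.9496961549096 201.5998428469479 [ 426.2104451    32.21276072 1445.56333891]
wrist 59.696356590656976 328.87815559791596 200.13130981402654 [141.86549123 640.39561052 372.95092289]
{'clock': 0.15, 'qpos': array([-1.2928211 ,  0.6291268 ,  0.0384648 ,  1.51810362, -0.02701081,
        0.99629165, -0.02000551]), 'qd': array([-6.53842103e-05, -2.70232681e-03,  9.08383398e-04, -2.75401326e-03,
       -3.64534305e-04, -4.56093658e-04, -5.03433299e-04]), 'tau': array([ 1.29884444e-03, -5.63792825e+01,  1.22798648e+00, -1.93650913e+01,
        1.13527291e-02,  7.37686321e-03,  1.05168456e-05]), 'eef_pos': array([218.90035106, 611.55120181, 230.61617485]), 'tool_rot': array([-1.57220758e+00, -5.78356933e-06, -3.43799101e-01]), 'force': array([ 0.59220898,  0.03434564, -0.39457083]), 'torque': array([ 0.02128609, -0.0062085 , -0.01022802]), 'width': 85.42372472720967}
```

View pics/scene0.png

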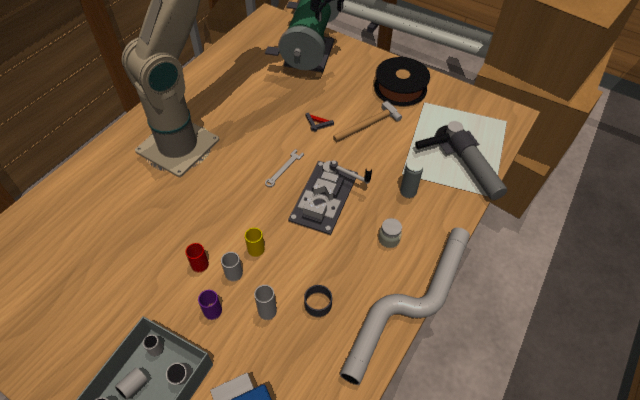

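View pics/top0.png

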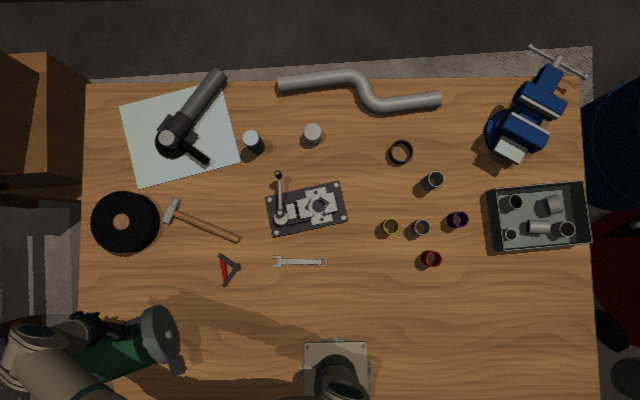

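View pics/wrist0.png

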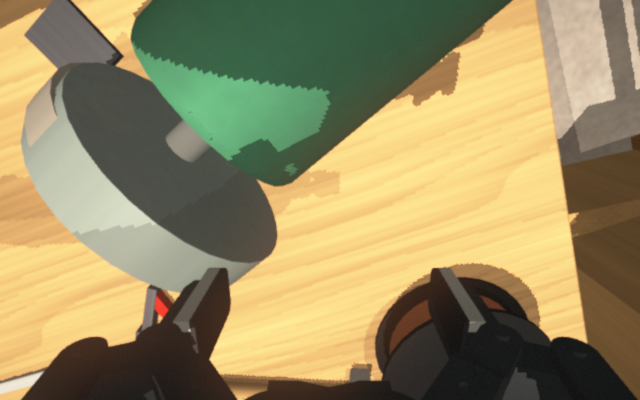

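```bash
python3 - <<'E'
from h import *
s=load('scene0')['color'][:,:,::-1]; t=load('top0')['color'][:,:,::-1]
a=cv2.resize(s[215:330,170:340],None,fx=4.5,fy=4.5,interpolation=2)
cv2.imwrite('pics/c1.png',a)
b=cv2.resize(t[165:275,255:475],None,fx=3.6,fy=3.6,interpolation=2)
cv2.imwrite('pics/c2.png',b)
c=cv2.resize(s[150:240,280:385],None,fx=6,fy=6,interpolation=2)
cv2.imwrite('pics/c3.png',c)
E
```

```text
(no output)
```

View pics/c1.png

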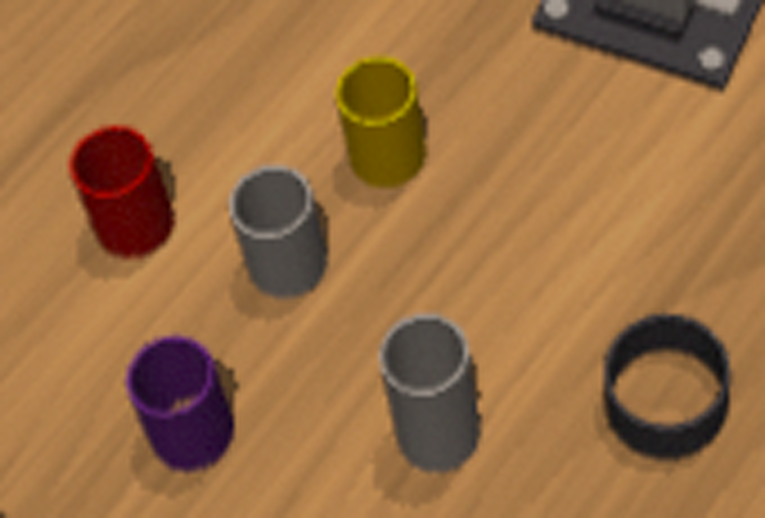

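View pics/c2.png

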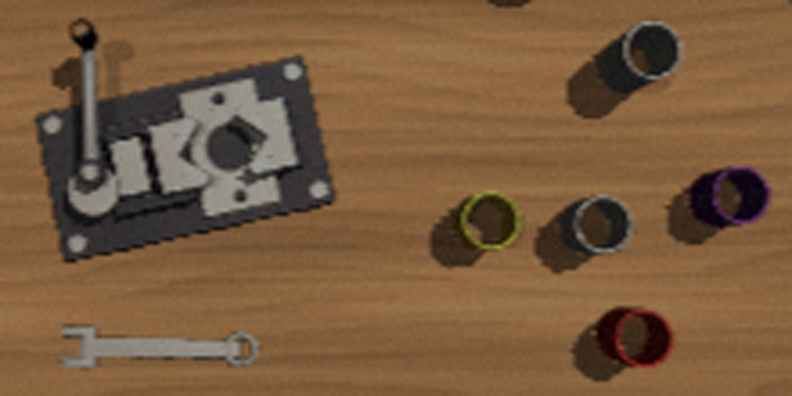

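View pics/c3.png

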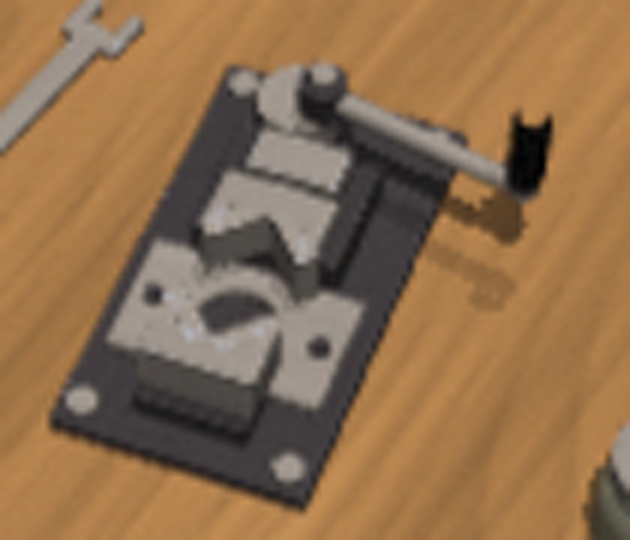

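```bash
python3 - <<'E'
from h import *
from scipy.optimize import least_squares
S=load('scene0');T=load('top0')
tp=lambda a:(a[0]/3.6+255-.4,a[1]/3.6+165-.4)
sc=lambda a:(a[0]/6+280-.4,a[1]/6+150-.4)
sc1=lambda a:(a[0]/4.5+170-.4,a[1]/4.5+215-.4)
print('stub top',ray(T,*tp((602,223)),80),'scene',ray(S,*sc1((272,203)),80))
print('tall top',ray(T,*tp((653,50)),110),'scene',ray(S,*sc1((426,355)),110))
for n,p,q in [('yellow',(491,220),(377,91)),('purple',(740,195),(170,375)),('red',(643,337),(113,161))]:
  print(n,ray(T,*tp(p),80),ray(S,*sc1(q),80))
ct=[(37,117),(301,57),(336,200),(67,262)]
print([ray(T,*tp(c),12)[:2].round(1) for c in ct])
cs=[(467,135),(300,510),(50,425),(228,67)]
print([ray(S,*sc(c),12)[:2].round(1) for c in cs])
print('bore',ray(T,*tp((229,145)),20),'grip',ray(T,*tp((82,32)),116),ray(S,*sc((532,120)),116),'piv',ray(T,*tp((91,172)),75))
# +y side is image left; jig +x -> left; jig y: z up => jig y = rot90 of x
loc=np.array([[1,-1],[-1,-1],[-1,1],[1,1]])*[127.5,70]  # ordering tried below
def model(p,l): c,s=np.cos(p[2]),np.sin(p[2]); return np.array([p[0]+c*l[0]-s*l[1],p[1]+s*l[0]+c*l[1],12])
W=[(T,[tp(c) for c in ct]),(S,[sc(c) for c in cs])]
def f(p,w=W):
  return np.concatenate([proj(d,model(p,l))-q for d,pts in w for l,q in zip(loc,pts)])
for w in (W,W[:1],W[1:]):
  r=least_squares(f,[550,50,np.pi/2],args=(w,)); print(r.x,r.fun.round(1))
E
```

```text
stub top [ 469.94221347 -275.35518919   80.        ] scene [ 470.06000986 -281.84638666   80.        ]
tall top [ 617.62483286 -317.63636787  110.        ] scene [ 618.88606689 -321.85030428  110.        ]
yellow [ 473.80208105 -178.53980764   80.        ] [ 474.23580243 -183.31995847   80.        ]
purple [ 492.86845065 -396.65307552   80.        ] [ 492.61700367 -402.22910896   80.        ]
red [ 370.64813495 -307.49260408   80.        ] [ 370.22274843 -312.21882819   80.        ]
[array([576.9, 228.5]), array([629.6, -17. ]), array([496.4, -47.1]), array([442.6, 201. ])]
[array([578.3, 226.3]), array([631.5, -27.4]), array([498.4, -54. ]), array([443. , 195.5])]
bore [547.82919534  50.72217254  20.        ] grip [639.29103759 175.28985574 116.        ] [638.30366387 174.66508536 116.        ] piv [520.82847821 172.16186393  75.        ]
[536.79317488  88.51745189   1.78205443] [ 0.2 -0.5  1.3 -0.7  1.1  0.4  0.8  0.3  0.3 -0.3  1.2 -1.3 -0.3 -1.2
  0.1 -0.7]
[536.42725112  91.34822712   1.78316172] [-0.7 -0.3  0.4 -0.6  0.3  0.5 -0.1  0.4]
[537.80334656  84.92154674   1.78099638] [ 0.1  0.6  0.8 -0.3 -0.7 -0.3 -0.1  0.1]
```

```bash
python3 - <<'E'
from h import *
S=load('scene0');T=load('top0')
s=S['color'][:,:,::-1].copy(); t=T['color'][:,:,::-1].copy()
def model(p,l): c,s_=np.cos(p[2]),np.sin(p[2]); return np.array([p[0]+c*l[0]-s_*l[1],p[1]+s_*l[0]+c*l[1],l[2]])
p=[536.8,88.5,1.782]
b=cv2.resize(t[120:275,230:450],None,fx=3.6,fy=3.6,interpolation=2)
c=cv2.resize(s[140:260,270:430],None,fx=4.9,fy=4.9,interpolation=2)
for im,d,o,k in((b,T,(230,120),3.6),(c,S,(270,140),4.9)):
  def dr(X,col,r=2):
    q=(proj(d,X)-o+.5)*k-.5; cv2.circle(im,tuple(int(round(v)) for v in q),r,col,-1)
  for l in [(127.5,70,12),(127.5,-70,12),(-127.5,70,12),(-127.5,-70,12)]: dr(model(p,l),(0,0,255),3)
  for a in np.linspace(0,6.28,24): dr(model(p,(-55+21*np.cos(a),21*np.sin(a),20)),(0,255,0),1)
cv2.imwrite('pics/o1.png',b);cv2.imwrite('pics/o2.png',c)
E
```

```text
(no output)
```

View pics/o1.png

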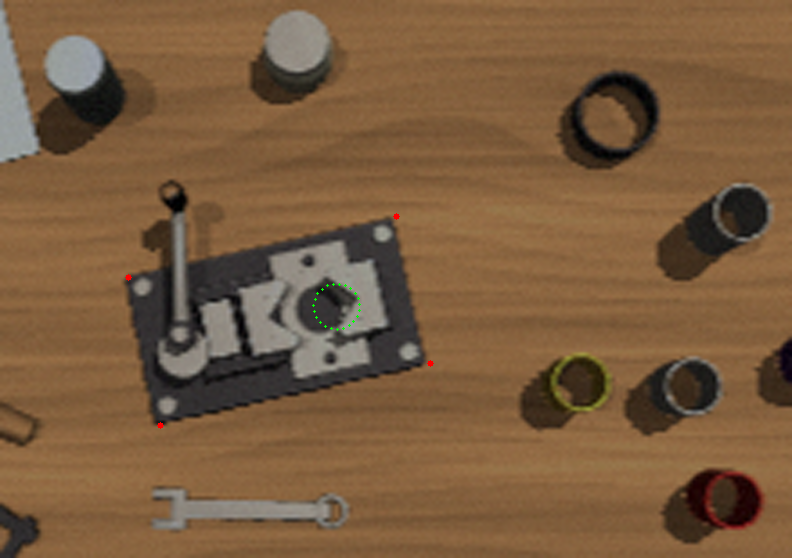

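View pics/o2.png

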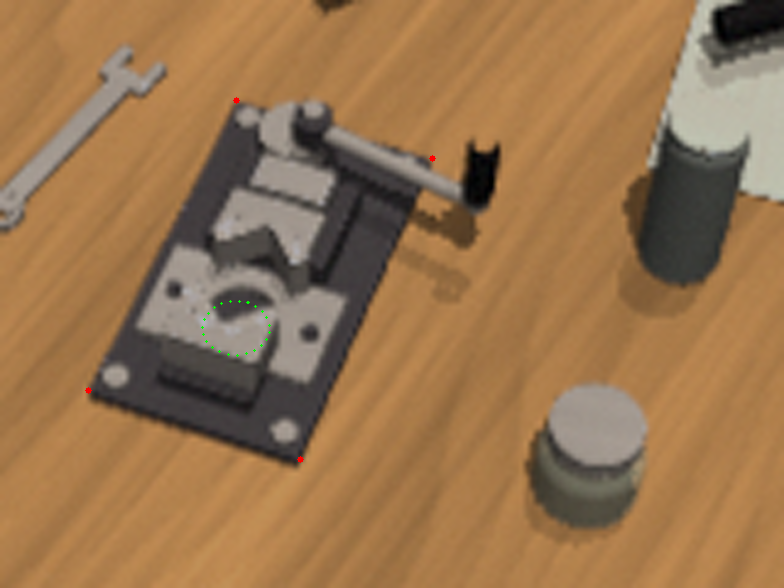

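```bash
python3 - <<'E'
from h import *
S=load('scene0');T=load('top0')
tp=lambda a:(a[0]/3.6+230-.4,a[1]/3.6+120-.4)
sc=lambda a:(a[0]/4.9+270-.4,a[1]/4.9+140-.4)
print('can',ray(T,*tp((76,66)),135),ray(S,*sc((708,130)),135))
print('jar',ray(T,*tp((298,42)),70),ray(S,*sc((597,427)),70))
print('gripbase',ray(T,*tp((174,198)),70), 'bore',ray(T,*tp((327,308)),20),ray(S,*sc((243,315)),20))
print('pivot top',ray(T,*tp((181,333)),85),ray(S,*sc((314,110)),85))
s=read_state(); W=load('wrist0'); R=np.array(W['R']); c=-R.T@W['t']; print(c-s['eef_pos'],R)
E
```

```text
can [748.46366477 255.38952443 135.        ] [752.24799149 246.84305423 135.        ]
jar [783.49540902  66.11014468  70.        ] [784.58044733  60.99254817  70.        ]
gripbase [643.02647269 178.46316858  70.        ] bore [546.80924046  43.38067912  20.        ] [546.9866494   45.35927166  20.        ]
pivot top [521.01657261 171.13736789  85.        ] [522.10127773 165.77055809  85.        ]
[-77.03485983  28.84440871 142.33474804] [[ 0.3379506   0.94115976 -0.00277324]
 [ 0.89218059 -0.31942221  0.31934817]
 [ 0.29967181 -0.11039814 -0.9476334 ]]
```

{"method": "servo_tool", "body": {"increments": [{"dx":2.05,"dy":-3.3,"az":-0.07},{"dx":4.1,"dy":-6.6,"az":-0.14},{"dx":6.15,"dy":-9.9,"az":-0.21},{"dx":8.2,"dy":-13.2,"az":-0.28},{"dx":10.25,"dy":-16.5,"az":-0.35},{"dx":12.3,"dy":-19.8,"az":-0.42},{"dx":14.35,"dy":-23.1,"az":-0.49},{"dx":16.4,"dy":-26.4,"az":-0.56}]}}

```text
invalid input at $.increments[0]: expected keys dx, dy, dz, ax, ay, az, claw
```

{"method": "servo_tool", "body": {"increments": [{"dx":2.05,"dy":-3.3,"az":-0.07},{"dx":4.1,"dy":-6.6,"az":-0.14},{"dx":6.15,"dy":-9.9,"az":-0.21},{"dx":8.2,"dy":-13.2,"az":-0.28},{"dx":10.25,"dy":-16.5,"az":-0.35},{"dx":12.3,"dy":-19.8,"az":-0.42},{"dx":14.35,"dy":-23.1,"az":-0.49},{"dx":16.4,"dy":-26.4,"az":-0.53}]}}

```text
invalid input at $.increments[0]: expected keys dx, dy, dz, ax, ay, az, claw
```

```bash
python3 - <<'E'
from h import *
d=save('wrist','w1'); s=read_state(); print(s['clock'],s['eef_pos'],s['tool_rot'],s['qpos'])
E
```

```text
0.2 [218.90164777 611.64845395 230.74506622] [-1.57193287e+00  1.66888723e-05 -3.43752925e-01] [-1.29284432  0.62899428  0.03844177  1.51796792 -0.02700529  0.99628396
 -0.02000725]
```

View pics/w1.png

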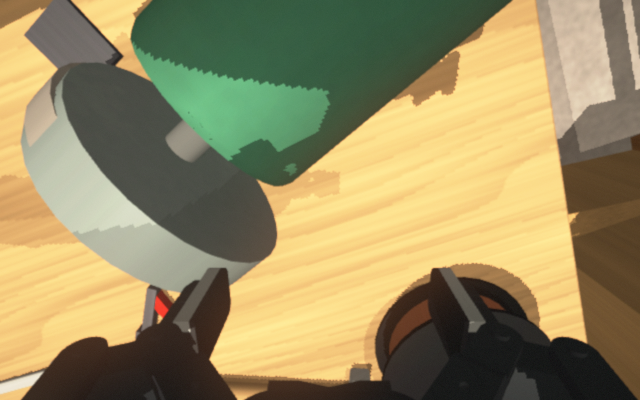

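{"method": "servo_tool", "body": {"increments": [{"dx":2.05,"dy":-3.3,"dz":0,"ax":0,"ay":0,"az":-0.07,"claw":-1},{"dx":4.1,"dy":-6.6,"dz":0,"ax":0,"ay":0,"az":-0.14,"claw":-1},{"dx":6.15,"dy":-9.9,"dz":0,"ax":0,"ay":0,"az":-0.21,"claw":-1},{"dx":8.2,"dy":-13.2,"dz":0,"ax":0,"ay":0,"az":-0.28,"claw":-1},{"dx":10.25,"dy":-16.5,"dz":0,"ax":0,"ay":0,"az":-0.35,"claw":-1},{"dx":12.3,"dy":-19.8,"dz":0,"ax":0,"ay":0,"az":-0.42,"claw":-1},{"dx":14.35,"dy":-23.1,"dz":0,"ax":0,"ay":0,"az":-0.49,"claw":-1},{"dx":16.4,"dy":-26.4,"dz":0,"ax":0,"ay":0,"az":-0.56,"claw":-1}]}}

```text
clock: 0.87
eef_pos: [383.7, 346.3, 231.4]
tool_rot: [-1.571, 0.0, -0.907]
force: [0.7, 0.4, -0.3]
width: 85.1
```

{"method": "servo_tool", "body": {"increments": [{"dx":2.05,"dy":-3.3,"dz":0,"ax":0,"ay":0,"az":-0.07,"claw":-1},{"dx":4.1,"dy":-6.6,"dz":0,"ax":0,"ay":0,"az":-0.14,"claw":-1},{"dx":6.15,"dy":-9.9,"dz":0,"ax":0,"ay":0,"az":-0.21,"claw":-1},{"dx":8.2,"dy":-13.2,"dz":0,"ax":0,"ay":0,"az":-0.28,"claw":-1},{"dx":10.25,"dy":-16.5,"dz":0,"ax":0,"ay":0,"az":-0.35,"claw":-1},{"dx":12.3,"dy":-19.8,"dz":0,"ax":0,"ay":0,"az":-0.42,"claw":-1},{"dx":14.35,"dy":-23.1,"dz":0,"ax":0,"ay":0,"az":-0.49,"claw":-1},{"dx":16.4,"dy":-26.4,"dz":0,"ax":0,"ay":0,"az":-0.53,"claw":-1}]}}

```text
clock: 1.53
eef_pos: [547.7, 82.3, 231.3]
tool_rot: [-1.571, 0.0, -1.437]
force: [0.3, 0.9, 0.4]
width: 85.4
```

```bash
python3 - <<'E'
from h import *
d=save('wrist','w2'); s=read_state(); print(s['clock'],s['eef_pos'],s['tool_rot'],s['qpos'])
E
```

```text
1.5833 [552.39823564  72.50841174 232.02292576] [-1.56556466 -0.00774685 -1.44793645] [-0.43120324  0.5144428   0.37037705  1.79172206 -0.22465684  0.87206443
  0.16265252]
```

View pics/w2.png

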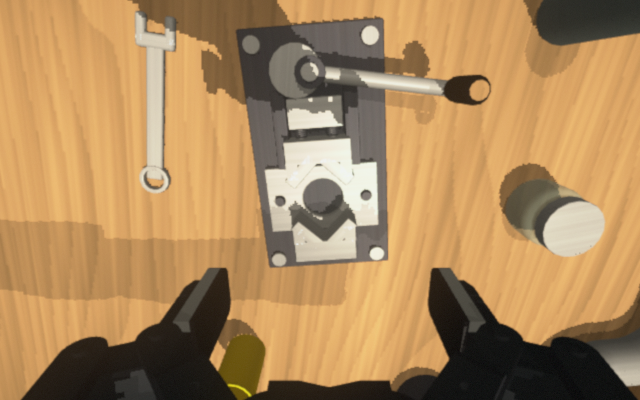

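```bash
python3 - <<'E'
from h import *
d=load('w2'); 
b=cv2.resize(d['color'][10:275,220:510,::-1],None,fx=2.7,fy=2.2*2.7/2.2,interpolation=2); cv2.imwrite('pics/w2c.png',b)
for n,p,z in [('bore',(322,196),20),('h1',(280,201),20),('h2',(365.5,195),20),('griptop',(480,90),116),('c1',(237,30),12),('c2',(383,19),12),('c3',(387,260),12),('c4',(270,266),12),('b1',(250.5,44),12),('b2',(370.5,35),12),('b3',(376,253.5),12),('b4',(279,259.5),12)]:
  print(n,ray(d,*p,z).round(1))
for z in(75,85,95): print('piv',z,ray(d,314,70,z))
E
```

```text
bore [544.8  49.9  20. ]
h1 [500.9  38.3  20. ]
h2 [590.6  57.2  20. ]
griptop [643.2 173.9 116. ]
c1 [445.  199.6  12. ]
c2 [579.4 226.9  12. ]
c3 [629.8 -20.3  12. ]
c4 [495.5 -46.2  12. ]
b1 [458.3 189.2  12. ]
b2 [570.2 212.   12. ]
b3 [615.6 -13.7  12. ]
b4 [505.2 -36.3  12. ]
piv 75 [523.76450339 172.53132106  75.        ]
piv 85 [524.20936681 172.27344713  85.        ]
piv 95 [524.65423023 172.0155732   95.        ]
```

View pics/w2c.png

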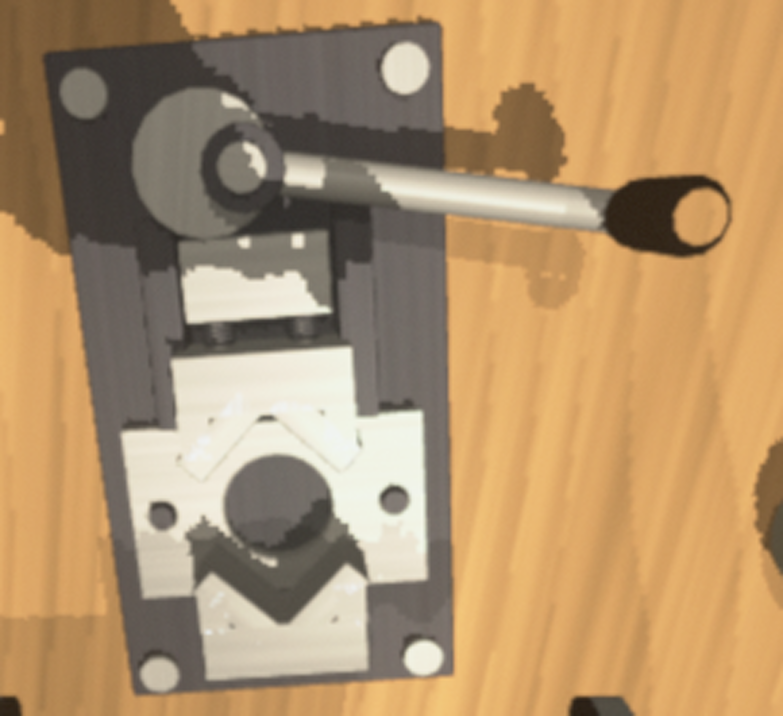

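```bash
python3 - <<'E'
from h import *
for i in range(3): get_image('wrist')
d=save('wrist','w3'); s=read_state(); print(s['clock'],s['eef_pos'],s['tool_rot'],np.abs(s['qd']).max())
b=cv2.resize(d['color'][10:275,220:510,::-1],None,fx=2.7,fy=2.7,interpolation=2); cv2.imwrite('pics/w3c.png',b)
E
```

```text
1.7833 [546.57336597  84.51122841 230.96901162] [-1.57183585e+00  8.72695075e-04 -1.43362104e+00] 0.028635105328494538
```

View pics/w3c.png

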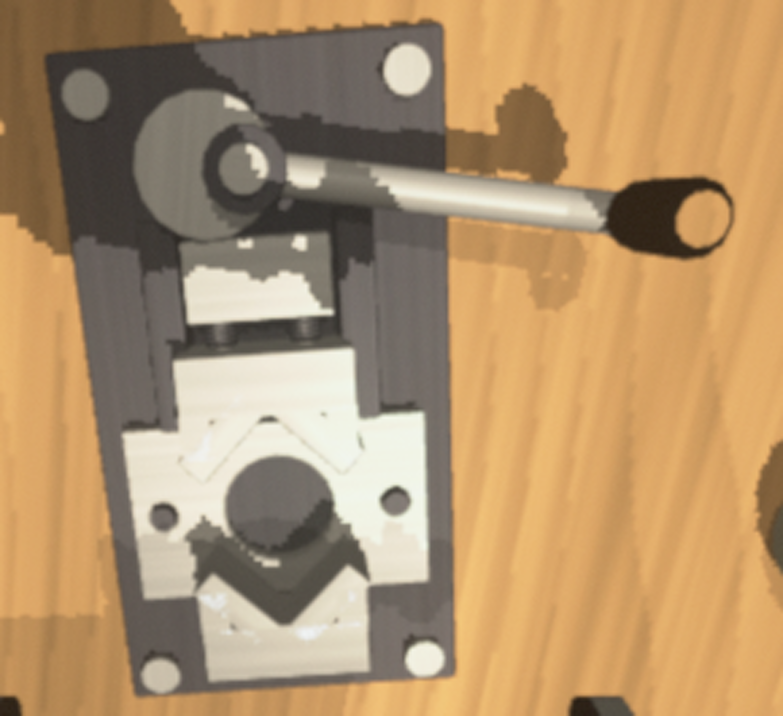

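```bash
python3 - <<'E'
from h import *
d=load('w3'); g=lambda a:(a[0]/2.7+220-.4,a[1]/2.7+10-.4)
for n,p,z in [('bore',(279.5,503),20),('h1',(164,516),20),('h2',(396,501),20),('griptop',(704,219),116),('b1',(85,95),13),('b2',(407,69),13),('b3',(426,658),13),('b4',(162,674),13),('fixed jaw L',(213,577),55),('fixed jaw R',(350,566),55),('apex fixed',(286,625),55),('mov tips',(203,480),55),('mov tips2',(345,472),55),('piv',(243,166),88)]:
  print(n,ray(d,*g(p),z).round(1))
print(-np.array(d['R']).T@d['t']-read_state()['eef_pos'])
E
```

```text
bore [545.4  50.6  20. ]
h1 [500.6  39.1  20. ]
h2 [590.8  57.6  20. ]
griptop [642.9 173.8 116. ]
b1 [458.5 188.8  13. ]
b2 [569.3 212.   13. ]
b3 [616.3 -12.2  13. ]
b4 [505.4 -34.9  13. ]
fixed jaw L [524.   30.5  55. ]
fixed jaw R [573.   41.5  55. ]
apex fixed [553.  15.  55.]
mov tips [516.7  66.8  55. ]
mov tips2 [565.9  76.4  55. ]
piv [520.5 171.3  88. ]
[ -9.96769195  80.77493652 142.54854236]
```

{"method": "servo_tool", "body": {"increments": [{"dx":-0.8,"dy":-4,"dz":0,"ax":0,"ay":0,"az":-0.08,"claw":-1},{"dx":-1.6,"dy":-8,"dz":0,"ax":0,"ay":0,"az":-0.16,"claw":-1},{"dx":-2.4,"dy":-12,"dz":0,"ax":0,"ay":0,"az":-0.24,"claw":-1},{"dx":-3.2,"dy":-16,"dz":0,"ax":0,"ay":0,"az":-0.32,"claw":-1},{"dx":-4,"dy":-20,"dz":0,"ax":0,"ay":0,"az":-0.4,"claw":-1},{"dx":-4.8,"dy":-24,"dz":0,"ax":0,"ay":0,"az":-0.48,"claw":-1},{"dx":-5.6,"dy":-28,"dz":0,"ax":0,"ay":0,"az":-0.56,"claw":-1},{"dx":-6.4,"dy":-32,"dz":0,"ax":0,"ay":0,"az":-0.64,"claw":-1}]}}

```text
clock: 2.45
eef_pos: [483.0, -235.2, 231.3]
tool_rot: [-1.571, 0.002, -2.074]
force: [1.0, -0.6, -0.3]
width: 85.8
```

{"method": "servo_tool", "body": {"increments": [{"dx":-0.5,"dy":-2.6,"dz":0,"ax":0,"ay":0,"az":-0.03,"claw":-1},{"dx":-0.5,"dy":-2.6,"dz":0,"ax":0,"ay":0,"az":-0.03,"claw":-1},{"dx":-0.5,"dy":-2.6,"dz":0,"ax":0,"ay":0,"az":-0.03,"claw":-1}]}}

```text
clock: 2.7
eef_pos: [477.9, -261.7, 231.2]
tool_rot: [-1.571, 0.001, -2.104]
force: [0.9, 0.9, 0.1]
width: 85.8
```

```bash
python3 - <<'E'
from h import *
d=save('wrist','w4'); s=read_state(); print(s['clock'],s['eef_pos'],s['tool_rot'],s['qpos'])
E
```

```text
2.75 [ 478.53333456 -259.94343514  231.00060361] [-1.57197625e+00  1.61730784e-03 -2.10135951e+00] [ 0.08784597  0.5293504   0.5456603   1.82334156 -0.34720635  0.88613222
  0.26530119]
```

View pics/w4.png

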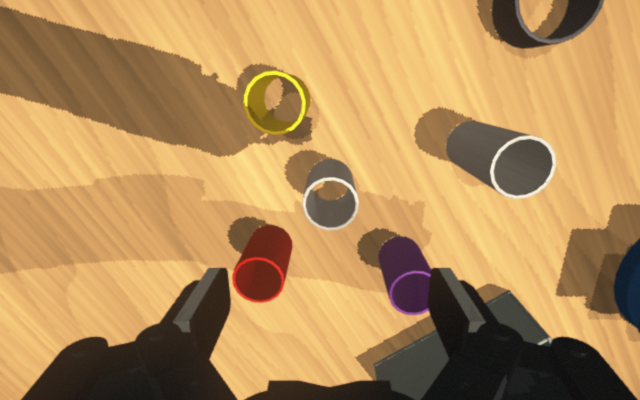

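```bash
python3 - <<'E'
from h import *
d=load('w4'); im=d['color'][130:250,270:400]
cv2.imwrite('pics/w4c.png',cv2.resize(im[:,:,::-1],None,fx=5,fy=5,interpolation=2))
print(ray(d,330.5,203,80),ray(d,330,186,0))
X=ray(d,330.5,203,80)
for a in np.arange(0,6.28,1.57): print(proj(d,X+25.4*np.array([np.cos(a),np.sin(a),0])).round(1))
g=cv2.inRange(im,(215,215,215),(255,255,255)); ys,xs=np.nonzero(g); print(len(xs))
if len(xs)>20: print(cv2.fitEllipse(np.c_[xs+270,ys+130].astype(np.float32)))
print('tall',ray(d,522,166,110),'purple',ray(d,411,293,80),'red',ray(d,260,279,80),'yellow',ray(d,275,102,80))
E
```

```text
[ 469.33010748 -278.29055559   80.        ] [ 465.22709888 -284.76568042    0.        ]
[355.4 189.1]
[315.7 179.3]
[306.3 216.5]
[344.6 225.7]
107
((330.3404235839844, 203.21212768554688), (49.605804443359375, 52.98122787475586), 90.67852020263672)
tall [ 617.2706595  -318.53226464  110.        ] purple [ 489.76140019 -398.52549987   80.        ] red [ 371.53434808 -310.46318755   80.        ] yellow [ 474.63025811 -180.54286592   80.        ]
```

View pics/w4c.png

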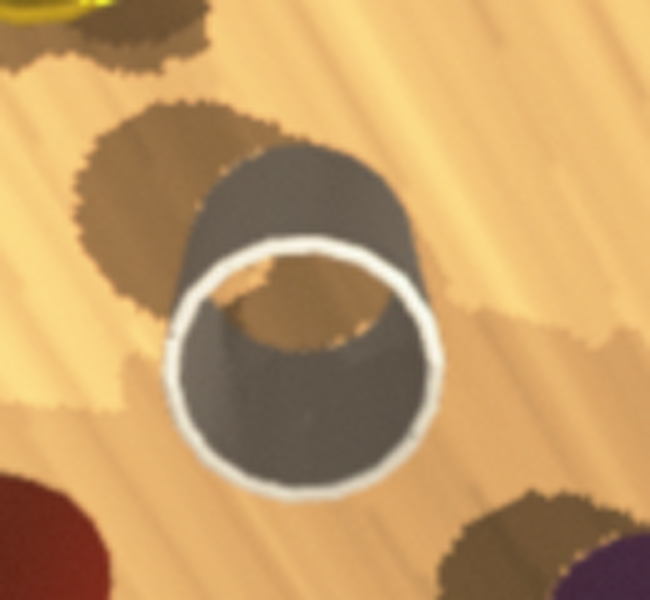

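{"method": "servo_tool", "body": {"increments": [{"dx":-0.4,"dy":-0.8,"dz":-3,"ax":0,"ay":0,"az":0,"claw":-1},{"dx":-0.87,"dy":-1.66,"dz":-6.5,"ax":0,"ay":0,"az":0,"claw":-1},{"dx":-0.87,"dy":-1.66,"dz":-10,"ax":0,"ay":0,"az":0,"claw":-1},{"dx":-0.87,"dy":-1.66,"dz":-13,"ax":0,"ay":0,"az":0,"claw":-1},{"dx":-0.87,"dy":-1.66,"dz":-16,"ax":0,"ay":0,"az":0,"claw":-1},{"dx":-0.87,"dy":-1.66,"dz":-18.4,"ax":0,"ay":0,"az":0,"claw":-1},{"dx":-0.87,"dy":-1.66,"dz":-19.4,"ax":0,"ay":0,"az":0,"claw":-1},{"dx":-0.87,"dy":-1.66,"dz":-19.4,"ax":0,"ay":0,"az":0,"claw":-1}]}}

```text
clock: 3.42
eef_pos: [469.0, -275.2, 35.3]
tool_rot: [-1.576, 0.002, -2.1]
force: [-0.0, 0.0, 0.5]
width: 85.3
```

```bash
python3 - <<'E'
from h import *
d=save('wrist','w5'); s=read_state(); print(s['clock'],s['eef_pos'],s['tool_rot'],s['qpos'])
E
```

```text
3.4667 [ 469.76323414 -276.54354721   36.87193814] [-1.57272253e+00  1.17023537e-03 -2.10106727e+00] [ 0.26929477  0.80410387  0.33127941  1.95811188 -0.54682545  0.46988362
  0.47099934]
```

View pics/w5.png

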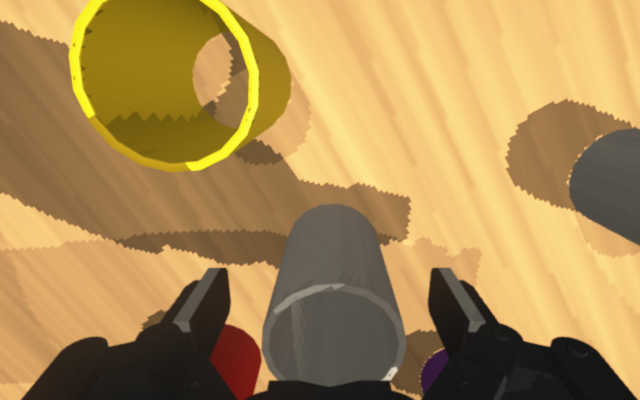

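{"method": "servo_tool", "body": {"increments": [{"dx":0,"dy":0,"dz":0,"ax":0,"ay":0,"az":0,"claw":1},{"dx":0,"dy":0,"dz":0,"ax":0,"ay":0,"az":0,"claw":1},{"dx":0,"dy":0,"dz":0,"ax":0,"ay":0,"az":0,"claw":1},{"dx":0,"dy":0,"dz":0,"ax":0,"ay":0,"az":0,"claw":1},{"dx":0,"dy":0,"dz":0,"ax":0,"ay":0,"az":0,"claw":1},{"dx":0,"dy":0,"dz":0,"ax":0,"ay":0,"az":0,"claw":1},{"dx":0,"dy":0,"dz":0,"ax":0,"ay":0,"az":0,"claw":1},{"dx":0,"dy":0,"dz":0,"ax":0,"ay":0,"az":0,"claw":1}]}}

```text
clock: 4.13
eef_pos: [470.3, -278.8, 39.2]
tool_rot: [-1.568, 0.001, -2.104]
force: [-1.1, 0.8, 6.8]
width: 50.1
```

{"method": "servo_tool", "body": {"increments": [{"dx":0,"dy":0,"dz":0,"ax":0,"ay":0,"az":0,"claw":1},{"dx":0,"dy":0,"dz":0,"ax":0,"ay":0,"az":0,"claw":1}]}}

```text
clock: 4.3
eef_pos: [470.3, -278.8, 39.2]
tool_rot: [-1.568, 0.001, -2.104]
force: [-0.6, 1.6, 6.9]
width: 50.6
```

```bash
python3 - <<'E'
from h import *
d=save('wrist','w6'); s=read_state(); print(s['clock'],s['eef_pos'],s['tool_rot'],s['force'],s['width'])
E
```

```text
4.35 [ 470.34252196 -278.78354393   39.14487294] [-1.56824369e+00  8.89064802e-04 -2.10355137e+00] [-1.02280082  1.79473846  7.36194805] 49.99825105008442
```

View pics/w6.png

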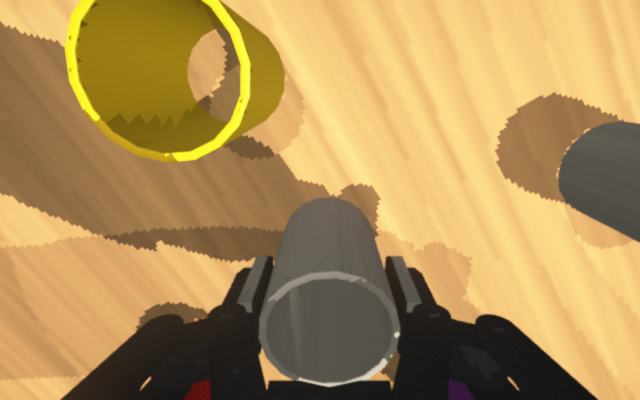

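```bash
python3 - <<'E'
from h import *
d=load('w6'); 
for u,v in [(329.5,328),(329,271.5),(260,331),(398,331)]: print(ray(d,u,v,80))
X=ray(d,329.5,328,80); print([proj(d,X+25.4*np.array([np.cos(a),np.sin(a),0])).round(1) for a in (-2.1,1.04,-.53,2.61)])
E
```

```text
[ 470.88252717 -277.48361645   80.        ]
[ 482.18014527 -258.01286621   80.        ]
[ 449.17646974 -266.07890479   80.        ]
[ 491.01591749 -290.91798936   80.        ]
[array([329.8, 384.3]), array([329.3, 263.7]), array([401.8, 327.7]), array([257.2, 328.2])]
```

{"method": "servo_tool", "body": {"increments": [{"dx":0,"dy":0,"dz":2,"ax":0,"ay":0,"az":0,"claw":1},{"dx":0,"dy":0,"dz":5,"ax":0,"ay":0,"az":0,"claw":1},{"dx":0,"dy":0,"dz":8,"ax":0,"ay":0,"az":0,"claw":1},{"dx":0,"dy":0,"dz":11,"ax":0,"ay":0,"az":0,"claw":1},{"dx":0,"dy":0,"dz":12.5,"ax":0,"ay":0,"az":0,"claw":1},{"dx":0,"dy":0,"dz":13,"ax":0,"ay":0,"az":0,"claw":1},{"dx":0,"dy":0,"dz":13,"ax":0,"ay":0,"az":0,"claw":1}]}}

```text
clock: 4.93
eef_pos: [470.2, -278.8, 168.9]
tool_rot: [-1.568, 0.001, -2.103]
force: [0.2, 0.1, -2.7]
width: 50.2
```

```bash
python3 - <<'E'
from h import *
get_image('wrist')
d=save('wrist','w7'); s=read_state(); print(s['clock'],s['eef_pos'],s['tool_rot'],s['force'],s['width'])
E
```

```text
5.0333 [ 468.91912258 -277.8641302   166.64639231] [-1.57211659e+00  4.87647003e-04 -2.10342163e+00] [-0.50856761  0.32727377 -2.52825469] 50.30872044664492
```

View pics/w7.png

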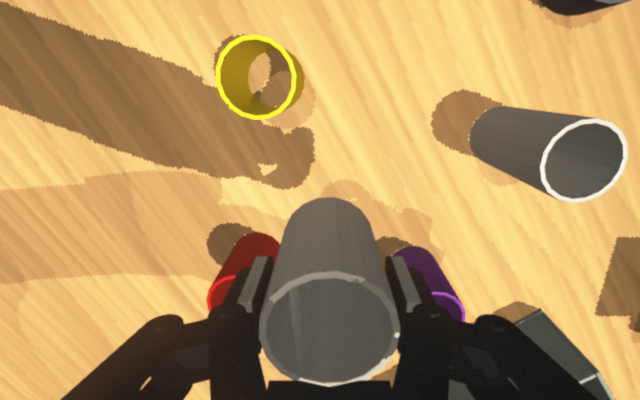

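{"method": "servo_tool", "body": {"increments": [{"dx":0.6,"dy":2.7,"dz":0,"ax":0,"ay":0,"az":0.06,"claw":1},{"dx":1.4,"dy":6.2,"dz":0,"ax":0,"ay":0,"az":0.14,"claw":1},{"dx":2.3,"dy":10,"dz":0,"ax":0,"ay":0,"az":0.23,"claw":1},{"dx":3.1,"dy":13.8,"dz":0,"ax":0,"ay":0,"az":0.32,"claw":1},{"dx":4,"dy":17.6,"dz":0,"ax":0,"ay":0,"az":0.41,"claw":1},{"dx":4.8,"dy":21.4,"dz":0,"ax":0,"ay":0,"az":0.5,"claw":1},{"dx":5.7,"dy":25.2,"dz":0,"ax":0,"ay":0,"az":0.59,"claw":1},{"dx":6.5,"dy":28.9,"dz":0,"ax":0,"ay":0,"az":0.67,"claw":1}]}}

```text
clock: 5.7
eef_pos: [533.5, 12.6, 165.7]
tool_rot: [-1.574, 0.001, -1.429]
force: [0.7, 0.4, -1.5]
width: 49.8
```

{"method": "servo_tool", "body": {"increments": [{"dx":0.8,"dy":3.4,"dz":0,"ax":0,"ay":0,"az":0.06,"claw":1},{"dx":1.04,"dy":4.39,"dz":0,"ax":0,"ay":0,"az":0.07,"claw":1},{"dx":1.04,"dy":4.39,"dz":0,"ax":0,"ay":0,"az":0.07,"claw":1},{"dx":1.04,"dy":4.39,"dz":0,"ax":0,"ay":0,"az":0.07,"claw":1},{"dx":1.04,"dy":4.39,"dz":0,"ax":0,"ay":0,"az":0.07,"claw":1}]}}

```text
clock: 6.12
eef_pos: [543.8, 52.4, 166.4]
tool_rot: [-1.573, -0.001, -1.366]
force: [0.3, -0.2, -1.8]
width: 50.3
```

```bash
python3 - <<'E'
from h import *
get_image('wrist'); 
d=save('wrist','w8'); s=read_state(); print(s['clock'],s['eef_pos'],s['tool_rot'],s['force'],s['width'])
E
```

```text
6.2167 [544.19352092  52.14875453 166.86229083] [-1.57222992e+00 -8.29191871e-04 -1.36713216e+00] [-0.36575747 -0.27373131 -2.02769513] 50.18423718827591
```

View pics/w8.png

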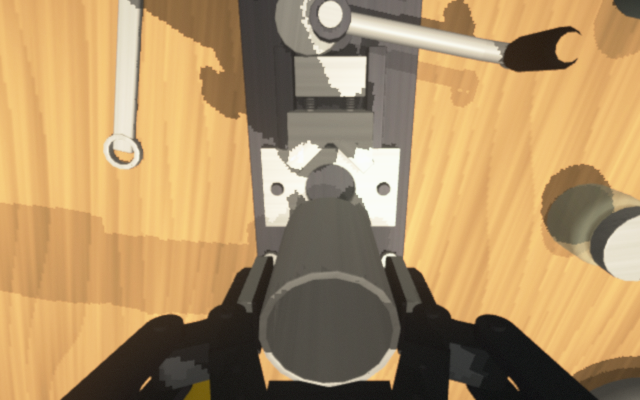

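```bash
python3 - <<'E'
from h import *
d=load('w8')
for n,p,z in [('h1',(277.5,188),20),('h2',(383.5,188),20),('bore',(330,184),20),('stubtop',(329.5,328),166.8+40.8)]: print(n,ray(d,*p,z).round(1))
cv2.imwrite('pics/w8c.png',cv2.resize(d['color'][130:250,230:430,::-1],None,fx=4,fy=4,interpolation=2))
get_image('top'); s=read_state(); print(s['eef_pos'])
E
```

```text
h1 [501.1  39.5  20. ]
h2 [591.   58.1  20. ]
bore [544.9  52.3  20. ]
stubtop [544.4  53.7 207.6]
[544.35438626  52.39089392 167.03910032]
```

View pics/w8c.png

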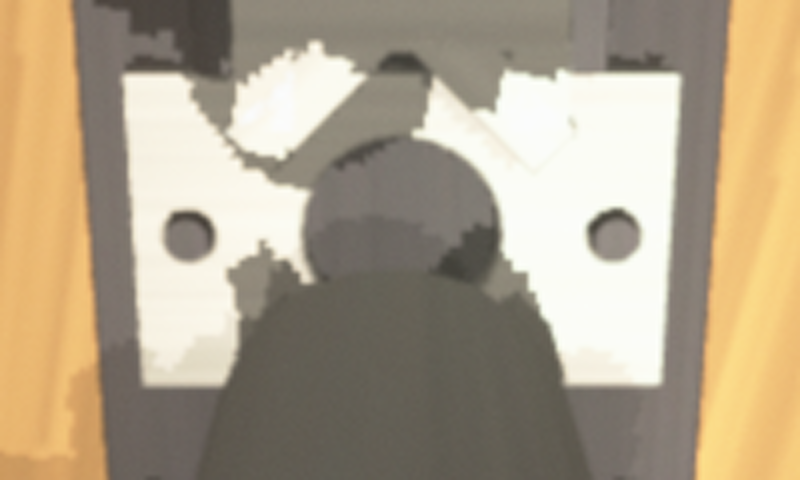

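{"method": "servo_tool", "body": {"increments": [{"dx":0.04,"dy":0.2,"dz":-2,"ax":0,"ay":0,"az":0.003,"claw":1},{"dx":0.04,"dy":0.2,"dz":-4.5,"ax":0,"ay":0,"az":0.003,"claw":1},{"dx":0.04,"dy":0.2,"dz":-6,"ax":0,"ay":0,"az":0.003,"claw":1},{"dx":0.04,"dy":0.2,"dz":-6.7,"ax":0,"ay":0,"az":0.003,"claw":1},{"dx":0.04,"dy":0.2,"dz":-6.7,"ax":0,"ay":0,"az":0.003,"claw":1},{"dx":0.04,"dy":0.2,"dz":-6.7,"ax":0,"ay":0,"az":0.003,"claw":1}]}}

```text
clock: 6.77
eef_pos: [545.5, 55.5, 100.6]
tool_rot: [-1.571, -0.0, -1.362]
force: [0.3, -0.2, -2.2]
width: 50.0
```

```bash
python3 - <<'E'
from h import *
get_image('wrist'); 
d=save('wrist','w9'); S=save('scene','s9');s=read_state(); print(s['clock'],s['eef_pos'],s['tool_rot'],s['force'],s['width'])
a=cv2.resize(S['color'][120:250,260:390,::-1],None,fx=4.5,fy=4.5,interpolation=2)
cv2.imwrite('pics/s9c.png',a)
E
```

```text
6.9167 [546.10364398  56.10390457 101.44276489] [-1.56854950e+00 -2.22148800e-04 -1.36121719e+00] [ 0.40054763  0.53105597 -2.04900105] 50.26533953013576
```

View pics/w9.png

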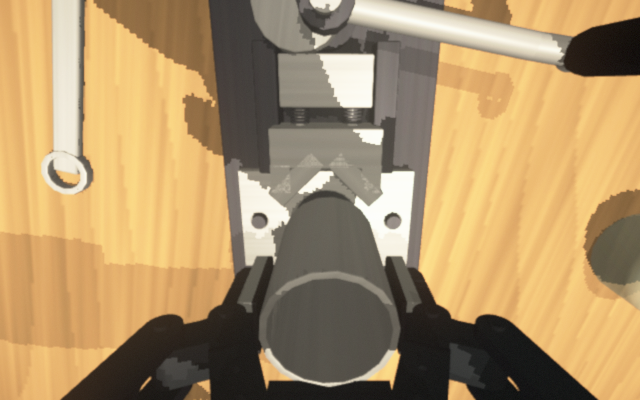

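View pics/s9c.png

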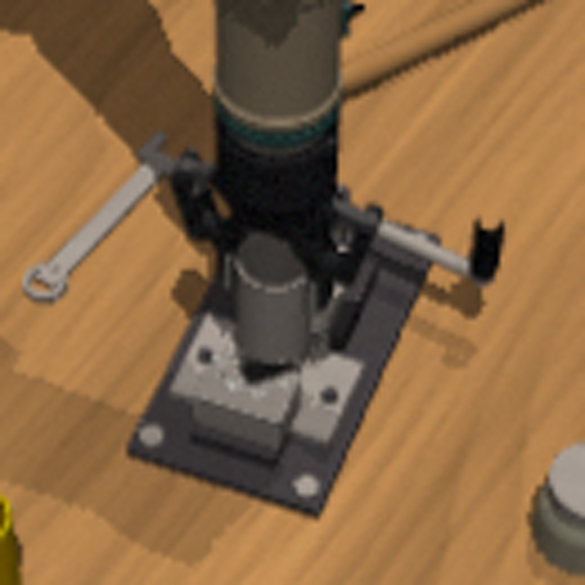

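```bash
python3 - <<'E'
from h import *
get_image('wrist');d=save('wrist','w10'); s=read_state(); print(s['eef_pos'],s['tool_rot'],np.abs(s['qd']).max(),-np.array(d['R']).T@d['t']-s['eef_pos'])
d9=load('w9');print(-np.array(d9['R']).T@d9['t']-s['eef_pos'])
cv2.imwrite('pics/w10c.png',cv2.resize(d['color'][130:290,230:430,::-1],None,fx=4,fy=3.75*4/3.75,interpolation=2)[:600])
for v in (190,192,194): print(ray(d,328,v,s['eef_pos'][2]-39.2))
E
```

```text
[545.8391277   56.31096176 101.25489348] [-1.56898680e+00 -6.99524694e-05 -1.36088125e+00] 0.0036817216318627494 [-16.93189414  81.30646614 142.58675532]
[-16.86737803  80.87375412 142.29851343]
[540.22671918  83.12580096  62.05489348]
[540.46260863  82.00829098  62.05489348]
[540.6994083   80.88646884  62.05489348]
```

View pics/w10c.png

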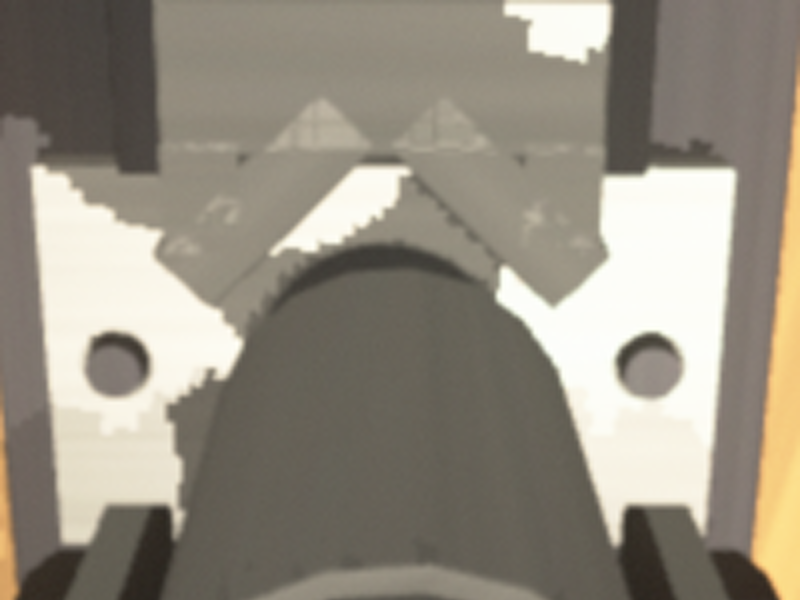

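{"method": "servo_tool", "body": {"increments": [{"dx":-0.1,"dy":-0.05,"dz":-1,"ax":0,"ay":0,"az":0,"claw":1},{"dx":-0.1,"dy":-0.05,"dz":-2,"ax":0,"ay":0,"az":0,"claw":1},{"dx":-0.1,"dy":-0.05,"dz":-3,"ax":0,"ay":0,"az":0,"claw":1},{"dx":-0.1,"dy":-0.05,"dz":-3.5,"ax":0,"ay":0,"az":0,"claw":1},{"dx":-0.1,"dy":-0.05,"dz":-3.7,"ax":0,"ay":0,"az":0,"claw":1},{"dx":-0.1,"dy":-0.05,"dz":-3.7,"ax":0,"ay":0,"az":0,"claw":1},{"dx":-0.1,"dy":-0.05,"dz":-3.7,"ax":0,"ay":0,"az":0,"claw":1}]}}

```text
clock: 7.6
eef_pos: [544.2, 55.6, 63.1]
tool_rot: [-1.571, -0.0, -1.361]
force: [-0.1, 0.6, -2.3]
width: 50.3
```

```bash
python3 - <<'E'
from h import *
get_image('wrist');d=save('wrist','w11'); s=read_state(); print(s['clock'],s['eef_pos'],s['tool_rot'],s['force'],s['torque'],np.abs(s['qd']).max())
E
```

```text
7.7 [544.5035354   55.7474586   63.56544985] [-1.57013509e+00 -1.03473320e-04 -1.36088197e+00] [ 0.14347379  1.12015033 -2.01134905] [-0.01036716  0.01018019 -0.00204026] 0.006486867412490178
```

View pics/w11.png

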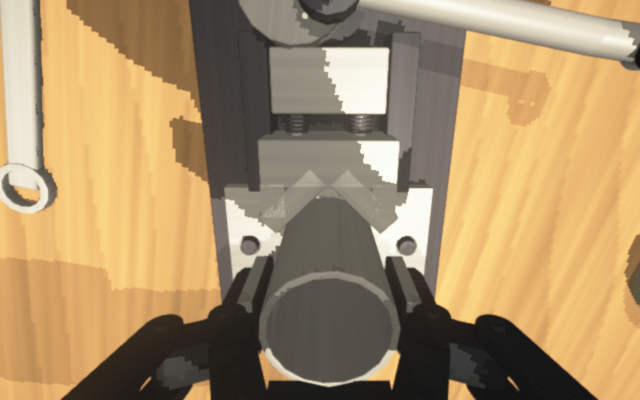

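{"method": "servo_tool", "body": {"increments": [{"dx":0,"dy":0,"dz":-0.15,"ax":0,"ay":0,"az":0,"claw":1},{"dx":0,"dy":0,"dz":-0.3,"ax":0,"ay":0,"az":0,"claw":1},{"dx":0,"dy":0,"dz":-0.4,"ax":0,"ay":0,"az":0,"claw":1},{"dx":0,"dy":0,"dz":-0.4,"ax":0,"ay":0,"az":0,"claw":1}]}}

```text
clock: 8.03
eef_pos: [544.3, 55.8, 59.4]
tool_rot: [-1.571, 0.0, -1.361]
force: [-0.5, 0.6, -2.2]
width: 50.1
```

{"method": "servo_tool", "body": {"increments": [{"dx":0,"dy":0,"dz":-0.05,"ax":0,"ay":0,"az":0,"claw":1},{"dx":0,"dy":0,"dz":-0.1,"ax":0,"ay":0,"az":0,"claw":1},{"dx":0,"dy":0,"dz":-0.1,"ax":0,"ay":0,"az":0,"claw":1}]}}

```text
clock: 8.28
eef_pos: [544.3, 55.8, 59.2]
tool_rot: [-1.57, 0.0, -1.361]
force: [-2.2, -0.1, 6.3]
width: 50.3
```

{"method": "servo_tool", "body": {"increments": [{"dx":0,"dy":0,"dz":0.05,"ax":0,"ay":0,"az":0,"claw":-0.2},{"dx":0,"dy":0,"dz":0.05,"ax":0,"ay":0,"az":0,"claw":-0.3},{"dx":0,"dy":0,"dz":0.05,"ax":0,"ay":0,"az":0,"claw":-0.4},{"dx":0,"dy":0,"dz":0.05,"ax":0,"ay":0,"az":0,"claw":-0.5},{"dx":0,"dy":0,"dz":0.05,"ax":0,"ay":0,"az":0,"claw":-0.6},{"dx":0,"dy":0,"dz":0.05,"ax":0,"ay":0,"az":0,"claw":-0.8},{"dx":0,"dy":0,"dz":0.05,"ax":0,"ay":0,"az":0,"claw":-1},{"dx":0,"dy":0,"dz":0.05,"ax":0,"ay":0,"az":0,"claw":-1}]}}

```text
clock: 8.95
eef_pos: [544.2, 55.8, 58.8]
tool_rot: [-1.571, 0.0, -1.361]
force: [-0.2, 0.9, -0.0]
width: 85.6
```

{"method": "servo_tool", "body": {"increments": [{"dx":0,"dy":0,"dz":0,"ax":0,"ay":0,"az":0,"claw":-1},{"dx":0,"dy":0,"dz":0,"ax":0,"ay":0,"az":0,"claw":-1},{"dx":0,"dy":0,"dz":0,"ax":0,"ay":0,"az":0,"claw":-1},{"dx":0,"dy":0,"dz":0,"ax":0,"ay":0,"az":0,"claw":-1}]}}

```text
clock: 9.28
eef_pos: [544.2, 55.8, 58.8]
tool_rot: [-1.571, 0.0, -1.361]
force: [0.0, 0.3, 0.2]
width: 85.6
```

```bash
python3 - <<'E'
from h import *
d=save('wrist','w12'); s=read_state(); print(s['clock'],s['eef_pos'],s['tool_rot'],s['force'],s['width'])
E
```

```text
9.3333 [544.19461715  55.81293323  58.81723076] [-1.57073477e+00  4.07464186e-05 -1.36078971e+00] [-0.31071853 -0.67352331  0.00602717] 85.5150462500755
```

View pics/w12.png

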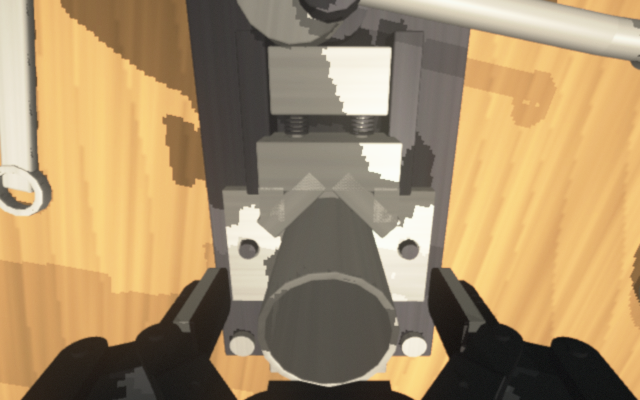

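{"method": "servo_tool", "body": {"increments": [{"dx":0,"dy":0,"dz":1.5,"ax":0,"ay":0,"az":0,"claw":-1},{"dx":0,"dy":0,"dz":4,"ax":0,"ay":0,"az":0,"claw":-1},{"dx":0,"dy":0,"dz":7.5,"ax":0,"ay":0,"az":0,"claw":-1},{"dx":0,"dy":0,"dz":11,"ax":0,"ay":0,"az":0,"claw":-1},{"dx":0,"dy":1,"dz":14,"ax":0,"ay":0,"az":0,"claw":-1},{"dx":0,"dy":3,"dz":15,"ax":0,"ay":0,"az":0,"claw":-1},{"dx":0,"dy":3,"dz":15,"ax":0,"ay":0,"az":0,"claw":-1}]}}

```text
clock: 9.92
eef_pos: [546.1, 90.3, 211.9]
tool_rot: [-1.564, 0.003, -1.356]
force: [0.2, 1.3, -0.4]
width: 85.1
```

```bash
python3 - <<'E'
from h import *
get_image('wrist');d=save('wrist','w13'); s=read_state(); print(s['clock'],s['eef_pos'],s['tool_rot'],s['force'],s['width'])
E
```

```text
10.0167 [543.93793124  86.60946138 208.91347248] [-1.57043019e+00  3.50256285e-04 -1.35862532e+00] [-0.05899568 -0.076175   -0.68417221] 85.55437861754073
```

View pics/w13.png

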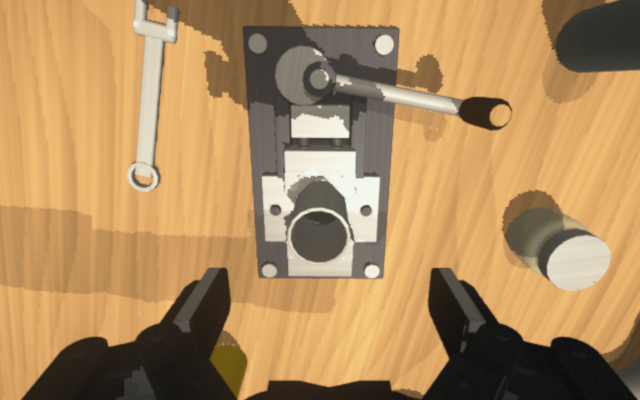

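```bash
python3 - <<'E'
from h import *
d=load('w13')
for n,p,z in [('stub top',(318.7,235),100),('h1',(275.5,210.5),20),('h2',(366,210.5),20),('griptop',(500,114),116),('piv',(319.5,77),88)]: print(n,ray(d,*p,z).round(1))
print('pred base',proj(d,(544.9,54.7,20)))
E
```

```text
stub top [544.2  56.3 100. ]
h1 [501.1  37.9  20. ]
h2 [591.1  57.2  20. ]
griptop [642.9 174.4 116. ]
piv [520.6 172.   88. ]
pred base [321.03434025 203.78352671]
```

{"method": "servo_tool", "body": {"increments": [{"dx":2.5,"dy":2.2,"dz":0,"ax":0,"ay":0,"az":0,"claw":-1},{"dx":5,"dy":4.4,"dz":0,"ax":0,"ay":0,"az":0,"claw":-1},{"dx":7.5,"dy":6.6,"dz":0,"ax":0,"ay":0,"az":0,"claw":-1},{"dx":9.9,"dy":8.8,"dz":-2,"ax":0,"ay":0,"az":0,"claw":-1},{"dx":9.9,"dy":8.8,"dz":-5,"ax":0,"ay":0,"az":0,"claw":-1},{"dx":9.9,"dy":8.8,"dz":-7,"ax":0,"ay":0,"az":0,"claw":-1},{"dx":9.9,"dy":8.8,"dz":-7,"ax":0,"ay":0,"az":0,"claw":-1},{"dx":9.9,"dy":8.8,"dz":-7,"ax":0,"ay":0,"az":0,"claw":-1}]}}

```text
clock: 10.68
eef_pos: [641.8, 172.0, 136.6]
tool_rot: [-1.576, -0.001, -1.362]
force: [-0.0, -0.1, 0.7]
width: 85.7
```

```bash
python3 - <<'E'
from h import *
get_image('wrist');d=save('wrist','w14'); s=read_state(); print(s['clock'],s['eef_pos'],s['tool_rot'],s['force'],s['width'],s['qpos'])
E
```

```text
10.7833 [643.85657873 172.63738024 139.61440193] [-1.56973781e+00 -6.00017455e-04 -1.36224155e+00] [-0.07262765 -0.12104594  1.43827211] 85.08589830379934 [-0.48871341  0.7747797   0.32604249  1.55840756 -0.3000655   0.85706057
  0.15651993]
```

View pics/w14.png

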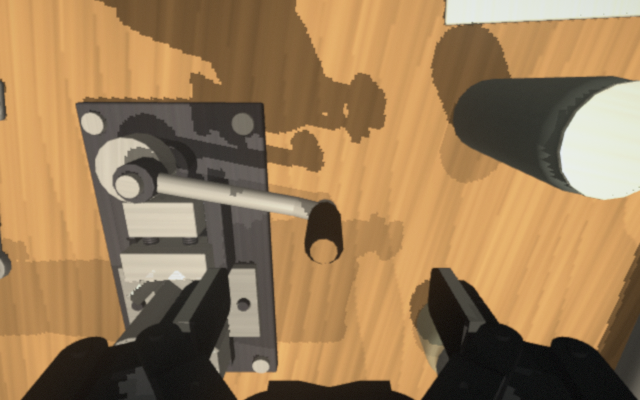

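```bash
python3 - <<'E'
from h import *
d=load('w14');print(ray(d,323,250,116))
E
```

```text
[640.44918264 171.41896153 116.        ]
```

{"method": "servo_tool", "body": {"increments": [{"dx":0,"dy":0.15,"dz":-1.5,"ax":0,"ay":0,"az":0,"claw":-1},{"dx":0,"dy":0.15,"dz":-3,"ax":0,"ay":0,"az":0,"claw":-1},{"dx":0,"dy":0.15,"dz":-4.5,"ax":0,"ay":0,"az":0,"claw":-1},{"dx":0,"dy":0.15,"dz":-5.6,"ax":0,"ay":0,"az":0,"claw":-1},{"dx":0,"dy":0.15,"dz":-5.6,"ax":0,"ay":0,"az":0,"claw":-1},{"dx":0,"dy":0.15,"dz":-5.6,"ax":0,"ay":0,"az":0,"claw":-1},{"dx":0,"dy":0.15,"dz":-5.6,"ax":0,"ay":0,"az":0,"claw":-1}]}}

```text
clock: 11.37
eef_pos: [644.2, 175.2, 84.2]
tool_rot: [-1.569, 0.0, -1.361]
force: [-0.3, 0.2, -0.6]
width: 85.3
```

```bash
python3 - <<'E'
from h import *
d=save('wrist','w15'); s=read_state(); print(s['clock'],s['eef_pos'],s['tool_rot'],s['force'],s['width'],s['qpos'])
E
```

```text
11.4167 [644.19636848 175.31339824  84.26575277] [-1.56838481e+00  8.93967762e-05 -1.36098483e+00] [0.00708604 0.44969579 0.64189505] 85.41094750225068 [-0.47667329  0.84345993  0.29835276  1.58871174 -0.32556958  0.75631928
  0.17507026]
```

View pics/w15.png

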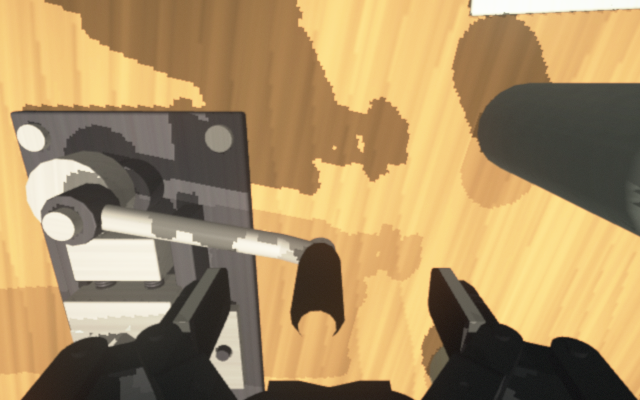

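```bash
python3 - <<'E'
from h import *
d=load('w15');print(ray(d,317,323,116),ray(d,320,244,72))
s=read_state();print(s['eef_pos'])
E
```

```text
[640.81334572 170.79113483 116.        ] [638.60240406 182.41001945  72.        ]
[644.19636848 175.31339824  84.26575277]
```

{"method": "servo_tool", "body": {"increments": [{"dx":-0.25,"dy":-0.2,"dz":-0.15,"ax":0,"ay":0,"az":0,"claw":-1},{"dx":-0.25,"dy":-0.2,"dz":-0.15,"ax":0,"ay":0,"az":0,"claw":-0.4},{"dx":-0.25,"dy":-0.2,"dz":-0.15,"ax":0,"ay":0,"az":0,"claw":0.1},{"dx":-0.25,"dy":-0.2,"dz":-0.15,"ax":0,"ay":0,"az":0,"claw":1},{"dx":-0.25,"dy":-0.2,"dz":-0.15,"ax":0,"ay":0,"az":0,"claw":1},{"dx":-0.25,"dy":-0.2,"dz":-0.15,"ax":0,"ay":0,"az":0,"claw":1},{"dx":-0.25,"dy":-0.2,"dz":-0.15,"ax":0,"ay":0,"az":0,"claw":1},{"dx":-0.25,"dy":-0.2,"dz":-0.15,"ax":0,"ay":0,"az":0,"claw":1}]}}

```text
clock: 12.08
eef_pos: [640.2, 173.2, 81.6]
tool_rot: [-1.572, 0.0, -1.361]
force: [-2.5, -0.6, 3.5]
width: 19.8
```

{"method": "servo_tool", "body": {"increments": [{"dx":0,"dy":0,"dz":0,"ax":0,"ay":0,"az":0,"claw":1},{"dx":0,"dy":0,"dz":0,"ax":0,"ay":0,"az":0,"claw":1},{"dx":0,"dy":0,"dz":0,"ax":0,"ay":0,"az":0,"claw":1}]}}

```text
clock: 12.33
eef_pos: [640.2, 173.2, 81.5]
tool_rot: [-1.572, 0.0, -1.361]
force: [-3.8, -0.9, 4.8]
width: 19.8
```

```bash
python3 - <<'E'
from h import *
d=save('wrist','w16'); s=read_state(); print(s['clock'],s['eef_pos'],s['tool_rot'],s['force'],s['width'],s['qpos'])
E
```

```text
12.3833 [640.21625428 173.20477086  81.50203701] [-1.57169822e+00  1.94685626e-04 -1.36082078e+00] [-3.22104781  0.2848588   6.34975157] 19.35425576957806 [-0.47483929  0.84309741  0.29621375  1.6000002  -0.32639086  0.74854884
  0.17871709]
```

View pics/w16.png

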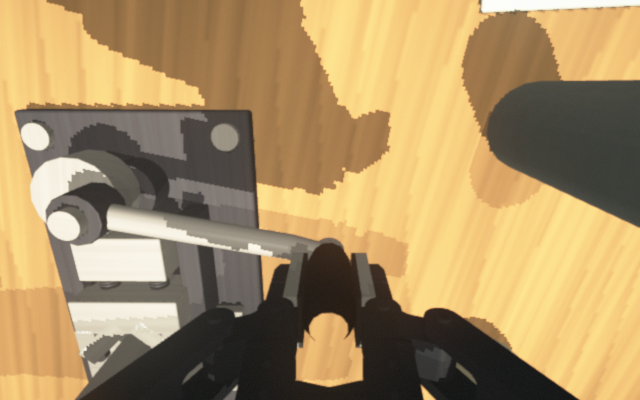

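{"method": "servo_tool", "body": {"increments": [{"dx":-0.03,"dy":0.7,"dz":0,"ax":0,"ay":0,"az":0,"claw":1},{"dx":-0.14,"dy":1.49,"dz":0,"ax":0,"ay":0,"az":0,"claw":1},{"dx":-0.46,"dy":2.96,"dz":0,"ax":0,"ay":0,"az":0,"claw":1},{"dx":-0.97,"dy":4.37,"dz":0,"ax":0,"ay":0,"az":0,"claw":1},{"dx":-1.64,"dy":5.71,"dz":0,"ax":0,"ay":0,"az":0,"claw":1},{"dx":-1.64,"dy":5.71,"dz":0,"ax":0,"ay":0,"az":0,"claw":1}]}}

```text
clock: 12.88
eef_pos: [622.1, 233.8, 81.5]
tool_rot: [-1.573, 0.001, -1.357]
force: [-3.4, -4.3, 5.5]
width: 19.5
```

```bash
python3 - <<'E'
from h import *
get_image('wrist');d=save('wrist','w17'); s=read_state(); print(s['clock'],s['eef_pos'],s['tool_rot'],s['force'],s['width'])
E
```

```text
12.9833 [623.70098037 231.07322988  81.5466924 ] [-1.57095230e+00 -8.00391292e-04 -1.35902019e+00] [-1.38976346 -3.12087194  4.55333836] 19.482198365490767
```

View pics/w17.png

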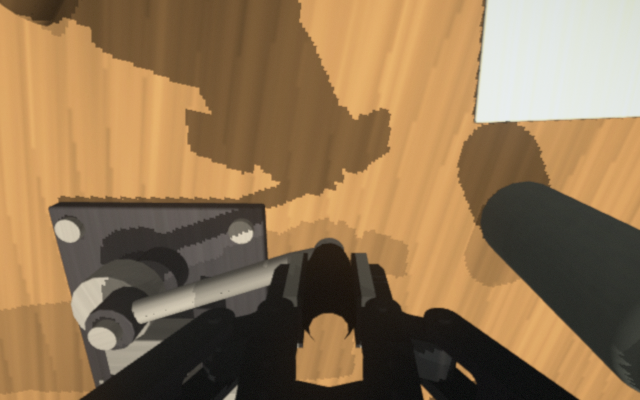

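{"method": "servo_tool", "body": {"increments": [{"dx":-0.4,"dy":0.65,"dz":0,"ax":0,"ay":0,"az":0,"claw":1},{"dx":-0.84,"dy":1.24,"dz":0,"ax":0,"ay":0,"az":0,"claw":1},{"dx":-1.82,"dy":2.37,"dz":0,"ax":0,"ay":0,"az":0,"claw":1},{"dx":-2.94,"dy":3.37,"dz":0,"ax":0,"ay":0,"az":0,"claw":1},{"dx":-4.18,"dy":4.22,"dz":0,"ax":0,"ay":0,"az":0,"claw":1},{"dx":-5.51,"dy":4.91,"dz":0,"ax":0,"ay":0,"az":0,"claw":1},{"dx":-5.51,"dy":4.91,"dz":0,"ax":0,"ay":0,"az":0,"claw":1}]}}

```text
clock: 13.57
eef_pos: [565.9, 281.4, 81.5]
tool_rot: [-1.573, -0.0, -1.357]
force: [0.7, -6.9, 1.6]
width: 19.7
```

```bash
python3 - <<'E'
from h import *
get_image('wrist');d=save('scene','s18'); s=read_state(); print(s['clock'],s['eef_pos'],s['tool_rot'],s['force'],s['width'])
cv2.imwrite('pics/s18c.png',cv2.resize(d['color'][110:250,260:430,::-1],None,fx=4,fy=4,interpolation=2))
E
```

```text
13.6667 [568.36281517 280.27038685  81.50641331] [-1.56986332e+00 -6.97446277e-04 -1.35919955e+00] [ 2.31600035 -5.02258114  2.28392315] 19.60786015427149
```

View pics/s18c.png

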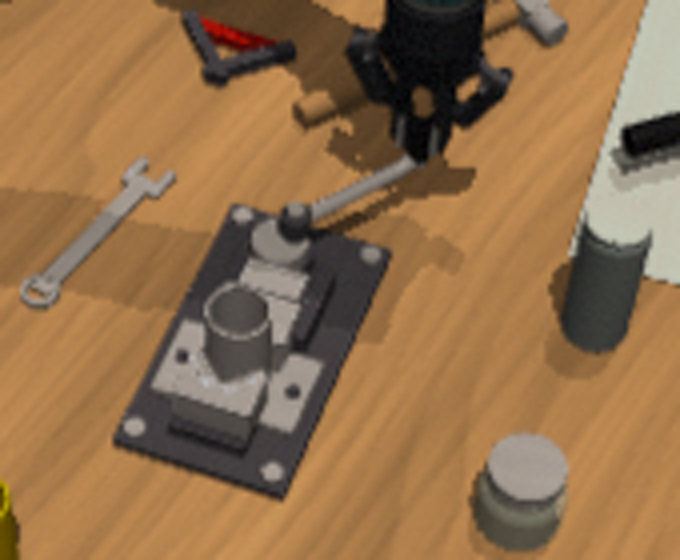

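{"method": "servo_tool", "body": {"increments": [{"dx":-0.7,"dy":0.27,"dz":0,"ax":0,"ay":0,"az":0,"claw":1},{"dx":-1.4,"dy":0.52,"dz":0,"ax":0,"ay":0,"az":0,"claw":1},{"dx":-2.87,"dy":0.86,"dz":0,"ax":0,"ay":0,"az":0,"claw":1},{"dx":-4.36,"dy":1.01,"dz":0,"ax":0,"ay":0,"az":0,"claw":1},{"dx":-5.85,"dy":0.98,"dz":0,"ax":0,"ay":0,"az":0,"claw":1},{"dx":-7.34,"dy":0.76,"dz":0,"ax":0,"ay":0,"az":0,"claw":1},{"dx":-7.34,"dy":0.76,"dz":0,"ax":0,"ay":0,"az":0,"claw":1},{"dx":-7.34,"dy":0.76,"dz":0,"ax":0,"ay":0,"az":0,"claw":1}]}}

```text
clock: 14.33
eef_pos: [495.6, 287.9, 81.5]
tool_rot: [-1.568, -0.0, -1.36]
force: [3.3, -3.0, 1.7]
width: 19.5
```

```bash
python3 - <<'E'
from h import *
for i in range(4): get_image('wrist')
w=save('wrist','w19');t=save('top','t19');d=save('scene','s19'); s=read_state(); print(s['clock'],s['eef_pos'],s['tool_rot'],s['force'],s['width'],np.abs(s['qd']).max())
cv2.imwrite('pics/s19c.png',cv2.resize(d['color'][110:250,260:430,::-1],None,fx=4,fy=4,interpolation=2))
cv2.imwrite('pics/t19c.png',cv2.resize(t['color'][130:280,210:370,::-1],None,fx=4,fy=4,interpolation=2))
E
```

```text
14.6833 [496.53743261 288.106278    81.51373461] [-1.56745493e+00  1.41280217e-04 -1.36018056e+00] [ 3.75810949 -3.01498642  1.91004428] 19.375727108098978 0.0010259600958751132
```

View pics/s19c.png

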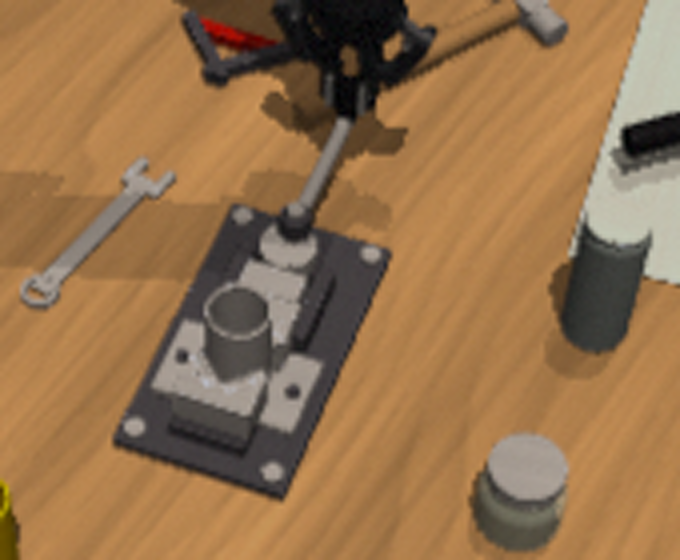

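View pics/t19c.png

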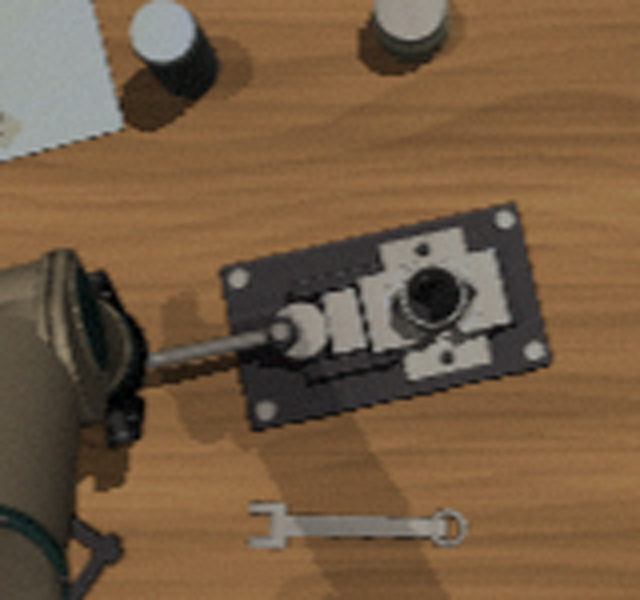

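View pics/w19.png

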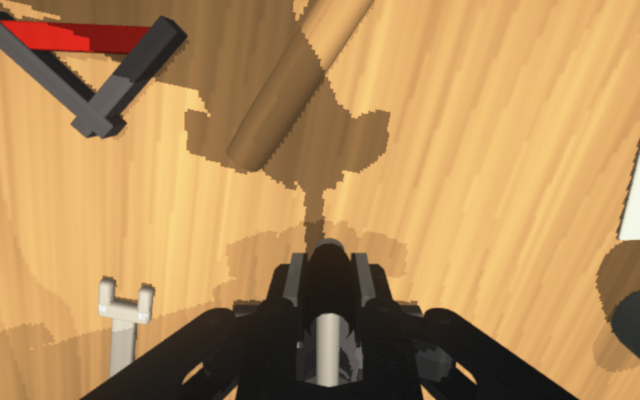

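```bash
python3 - <<'E'
from h import *
T=load('t19');S=load('s19')
g=lambda a:(a[0]/4+210-.4,a[1]/4+130-.4); q=lambda a:(a[0]/4+260-.4,a[1]/4+110-.4)
for d,f,st,h in((T,g,(433,297),[(422,249),(447,357)]),(S,q,(238,312),[(182,356),(292,391)])):
  a=ray(d,*f(st),100);m=(ray(d,*f(h[0]),20)+ray(d,*f(h[1]),20))/2
  e=a-m; x=np.array([-.209,.978]);print(a.round(1),m.round(1),'dx',e[:2]@x,'dy',e[:2]@[-.978,-.209])
cv2.imwrite('pics/s19d.png',cv2.resize(S['color'][165:225,285:345,::-1],None,fx=9,fy=9,interpolation=2))
cv2.imwrite('pics/t19d.png',cv2.resize(T['color'][180:235,265:350,::-1],None,fx=9,fy=9,interpolation=2))
E
```

```text
[544.2  50.8 100. ] [546.4  50.7  20. ] dx 0.49740298725109017 dy 2.095254820970017
[545.4  46.3 100. ] [543.9  47.6  20. ] dx -1.5797065834197623 dy -1.17519460529904
```

View pics/t19d.png

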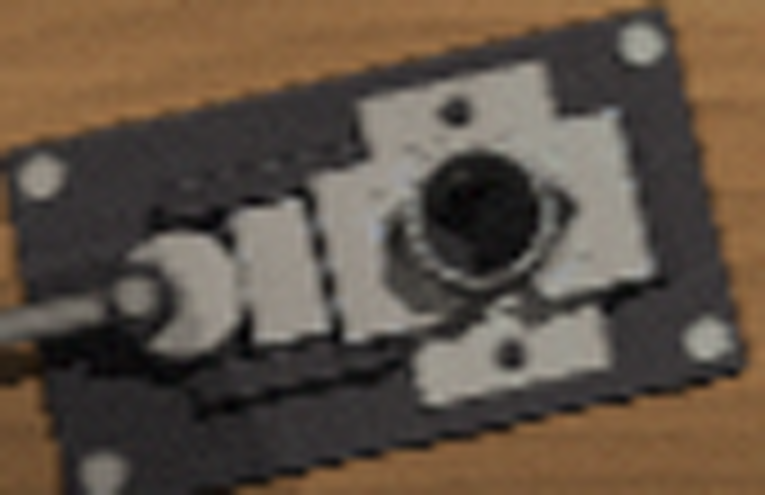

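View pics/s19d.png

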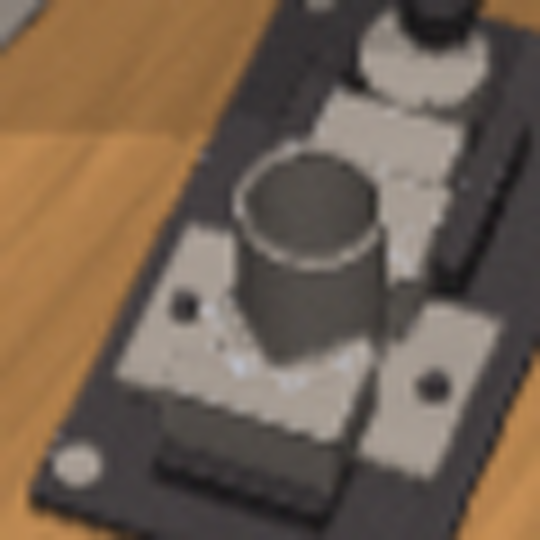

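{"method": "servo_tool", "body": {"increments": [{"dx":0,"dy":0,"dz":0,"ax":0,"ay":0,"az":0,"claw":1},{"dx":0,"dy":0,"dz":0,"ax":0,"ay":0,"az":0,"claw":1},{"dx":0,"dy":0,"dz":0,"ax":0,"ay":0,"az":0,"claw":1},{"dx":0,"dy":0,"dz":0,"ax":0,"ay":0,"az":0,"claw":1}]}}

```text
clock: 15.02
eef_pos: [496.5, 288.1, 81.5]
tool_rot: [-1.568, 0.0, -1.36]
force: [3.9, -3.2, 1.8]
width: 19.7
```

```bash
python3 - <<'E'
from cell import *
s=read_state(); print(s['clock'],s['eef_pos'],s['force'],s['width'])
print(finish_job())
E
```

```text
15.0167 [496.52115209 288.09853536  81.49109733] [ 3.87895753 -3.19518964  1.80208457] 19.710227591144427
the job is handed in; nothing more can be done
None
```

The stub is clamped in the jig, and I handed the job in at 15.0 s with the gripper still holding the lever at highest lift.

- **Placing:** I stood the 80 mm grey tube on the flange, about 3 mm from load_point by the wrist camera, and let go of it. The finger force was near zero after release.
- **Lever:** I gripped the lever from above and swung it about 1.74 rad, worked out from the tool's travel; highest lift is 1.75. The last top picture shows the lever in line with the jig. The fingers are closed on the grip (about 20 mm) with about 5 N on the tool, and the arm was at rest.
- **Stub seating:** In the last pictures it stands upright in both vees. Compared with the mid-point of the flange holes, the top camera puts it about 2.2 mm off seat_point and the scene camera about 2.0 mm off. The two cameras err in opposite directions, so I take these as camera errors, though close to the 3 mm limit.
- **Not measured directly:** I read the jaw's press-back only from the closed gap in the picture. The cameras also disagreed by up to about 6 mm on absolute positions, so I worked mainly from the wrist camera.
- **Other things on the bench:** I noticed no contact and saw nothing displaced, but I did not measure their final positions.

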